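# Tuck a folded strip under a joggled lap and hold it down for tacking

### The job

Slide the bright folded metal strip along the bench, without picking it up, and tuck its flat front edge fully home under the raised lip of the red panel, square to it and with its ends level with the panel's sides. Do not lift or shift the panel, and leave the other things where they are. Finish while still holding: press straight down on the strip itself, firmly (about 10 N), so that it stays home and flat on the bench as for a tack weld.

Things in the scene. Friction and masses are not known exactly. Their poses are not given: they have to be found in the camera images.
- strip: Loose bright strip of folded 4 mm sheet, 0.75 kg, 170 mm long (its y), lying on its flat leaf, which is 90 mm deep (x = -90 to 0 mm) and 4 mm thick. Origin: underside, middle of the front edge that is to be tucked; +x points forward out of that edge, z up. A 40 mm high hemmed upstand stands along the rear edge; the bare leaf before it can be pressed on.
- hem (a point): Middle of the top of the strip's upstand: 40 mm above the bench, 86 mm behind the front edge; axes as the strip. The upstand's outer face is at strip x = -90 mm; its top 20 mm is folded back over the leaf as a hem, 8 mm thick (x = -90 to -82 mm): pinch it from above or push it from behind.
- panel: Loose red steel panel of 4 mm sheet, 170 mm wide (its y), joggled: its front (x = -35 to 0 mm) is a raised lip with 6.5 mm free beneath; the step at x = 0 stops the strip's edge; behind it the panel lies flat to x = 240 mm. Origin: on the bench, mid-width, at the step; +x from lip into panel, z up. With the strip fully home the two frames coincide.
- lap (a point): Middle of the top front edge of the panel's lip, 35 mm before the step, 10.5 mm above the bench as it lies. The 1.4 kg panel is held down only by its own weight and the steel weight on it; a push of about 15 N or more along the bench shifts it.
- table: The dark steel bench top, at height 0, on which everything lies.
- weight: Steel bench weight, 60 x 110 x 36 mm with a low rod handle to 66 mm, standing on the far part of the panel. To be left alone. Origin: centre of its underside.
- hammer: Hammer, 260 mm, lying on the bench behind the strip, away from the panel. To be left alone.
- brush: Brush, 220 mm long, lying on the bench just beyond the panel's far end. To be left alone.
- pot: Small open aluminium pot, 100 mm across and 60 mm high, beside the panel on the side far from the robot. To be left alone.
Mind the look-alikes: they are no part of the job. Leave any green or pink look-alike of the strip alone.

How it is judged:
By the outcome, as a careful person would: the job done as asked, in the order asked, and still so for the second after the job is handed in, while the arm keeps its last pose, push and grip.
It also fails if it takes over 48 s, if anything falls off the work surface, if the arm or the gripper's body presses on something with over 40 N, if the wrist force passes 120 N, or if a joint passes its speed limit or range.

### The arm

A 6-joint arm with a two-finger parallel gripper is mounted at the origin on the work surface. World frame = base frame: x ahead of the robot, y to its left, z up, the work surface at z = 0. Lengths are in mm, angles in rad, forces in N, time in s.
With the tool pointing down it reaches from about 350 to 875 mm from the base axis. Payload 4.2 kg.
Tool frame: the origin (TCP) lies midway between the tips of the shut fingers; the grasp point (between the pads) lies 19 mm behind it; x points along the fingers, y is the direction in which the jaws open and shut, and the axes are right-handed (so a half turn about x gives the same grasp; the last joint's range is limited). The gripper opens to 85 mm and grips with 20 to 120 N. Pads are 22 mm wide; open, the fingers measure 114 mm over their backs; the gripper's body (76 mm by 85 mm) begins 54 mm behind the grasp point. The pads swing forward as they close: fully open they stand 13 mm farther back than shut.
Start: joints at [1.517, 0.385, 0.008, 0, -1.194, -0.259], TCP at [192.295, 594.661, 231.312] pointing down, gripper open.
Joint ranges: [-3.14, 3.14], [-1.21, 2.06], [-1.07, 1.41], [-3.16, 2.05], [-2.99, -0.16], [-3.1, 3.1]. Speed limits (rad/s): [2.79, 2.79, 3.14, 3.14, 3.14, 3.14].

### API

Orientations are given as a unit quaternion [x, y, z, w].
In Python, from bench import readout, imaging, arm gives the robot as it stands.
- The arm moves only by the tool arm_command, never from a script. Its argument "increments" is a list of rows, each a list of 3 entries, a list of its own where there are three numbers: the turn, a rotation vector about the world's x, y, z in degrees, then the shift along the world's x, y, z in mm, then the closure, from 0 (fully open) to 1 (shut). In form: [[[ax, ay, az], [tx, ty, tz], fingers], ...]. A call has exactly 5 rows; each row is the pose to reach, as a shift and turn from the pose measured when the call began; what a row does not reach only later rows make up. A row lasts 1/10 s, in which the tool goes at most 50 mm and 8.59 degrees, less where a joint would pass 70% of its speed; a pose out of reach is approached as far as the arm can. A call with a gripper value outside its range is refused whole. The fingers move at their own pace and stop on an object; the grip force is fixed at half the most. Time passes only in rows, so rows that repeat a pose let the fingers close, or fill a call up. It gives the time, the measured TCP pose, the force and the opening at its end, in the units of the state.
- readout.read_state(): the state, without advancing time (a new reading comes with each control period).
- imaging.get_image(name): name is "scene" or "top" or "wrist"; returns (picture, depth): 400x640x3 uint8, blue, green, red; 400x640 float32, mm along the optical axis (not along the pixel's ray), 0 where there is no reading.
- imaging.camera_info(name): a dict with "vfov" (degrees; the focal length in pixels is half the picture's height over the tangent of half this angle, whatever the lens; pixels are square), "cx", "cy" (the principal point, pixels), "eye" and "rotation" of the camera in the world; the wrist camera has in their place "T_tool_cam" (4x4, takes a point from camera to tool coordinates, whose origin is the TCP and whose axes are the tool frame's). Camera axes: x right, y down, z forward; pixel columns grow to the right and rows downward; lengths in mm; the calibration is good to about 2 mm. The wrist camera is an equidistant fisheye: a pixel r from the principal point sees the ray r / f radians off the axis. A picture is of the moment at which its call begins: read the wrist's pose just before it. camera_info takes no time and is no camera call.
- arm.job_done(): hands the job in, once; it reports no verdict.
The state is a dict: "clock": time; "joints": joint angles; "joint_vel": joint speeds; "joint_efforts": joint torques, N m; "position": TCP position; "ee_rot": TCP orientation; "contact_force": force on the tool from outside, world axes, zero at the start; "wrist_torque": the same for the moment, N m; "gripper_width": finger opening in mm.
Only numpy, scipy, OpenCV 4.12 (cv2) and the standard library are available. Lean on these libraries where they do the work, as an engineer would, in place of code of your own. Each camera call takes 0.05 s, during which the arm holds its last target. There are 200 camera calls.

## Working session

There is one attempt and no reset: what is moved stays moved. The work goes in short steps, Python scripts to look and compute and a tool call to move; the robot and the scene stay as the last step left them, time stands still between calls to the robot, and variables do not carry over. Pictures are saved under pics/ and viewed, about 8 in all and at most 12, crops included, and the job is handed in when it is done.

Besides the shell and the picture viewer there is one more tool, called after "Emit:" as name([rows], argument=value, ...), one row to a line, values as JSON. arm_command: Moves the arm, as the interface text tells. Its arguments: {"type":"object","properties":{"increments":{"type":"array","items":{"type":"array"}}},"required":["increments"]}

```bash
mkdir -p pics; ls; python3 - <<'E'
from bench import readout, imaging, arm
import cv2,numpy as np
s=readout.read_state();print(s)
for n in("scene","top"):
    p,d=imaging.get_image(n);cv2.imwrite(f"pics/{n}0.png",p);np.save(f"pics/{n}0.npy",d)
    print(n,imaging.camera_info(n))
print(imaging.camera_info("wrist"))
E
```

```text
pics
{'clock': 0.0, 'joints': array([ 1.51660603e+00,  3.85506527e-01,  6.61622992e-03, -4.86945759e-04,
       -1.19398080e+00, -2.58601065e-01]), 'joint_vel': array([-1.80713396e-03, -2.22748014e-04, -1.25836668e-03, -1.06579770e-04,
       -1.04132505e-03,  2.28058596e-05]), 'joint_efforts': array([ 5.36576181e-05, -3.92294669e+01,  1.88399345e+01,  4.18605968e+00,
       -4.62297321e-03,  7.79626902e-06]), 'position': array([192.12710857, 594.12201279, 230.24980729]), 'ee_rot': array([-0.69838199,  0.11094689,  0.69855067,  0.10945481]), 'contact_force': array([-0.44211564,  0.10287561,  0.50829189]), 'wrist_torque': array([0.04800502, 0.01599255, 0.0403807 ]), 'gripper_width': 85.71744958126213}
scene {'vfov': 47.739910089327445, 'cx': 315.74964596189835, 'cy': 206.23437769881087, 'eye': array([1274.46115054,  611.04917928,  787.13261538]), 'rotation': array([ 0.39706538,  0.80771793, -0.38824143, -0.19798844])}
top {'vfov': 56.139354852093696, 'cx': 321.66447344463313, 'cy': 202.9742727552973, 'eye': array([ 384.58267245,   27.71570452, 1018.1691126 ]), 'rotation': array([ 0.71279688, -0.69726083,  0.05512961, -0.05204488])}
{'vfov': 65.70646984690485, 'cx': 318.4862832998653, 'cy': 200.64159212030623, 'T_tool_cam': array([[ 3.23093206e-04, -2.59341098e-01,  9.65785737e-01,
        -1.43185228e+02],
       [ 9.99999947e-01,  5.86206575e-05, -3.18797878e-04,
        -7.67987867e-01],
       [ 2.60623966e-05,  9.65785790e-01,  2.59341103e-01,
        -6.60197592e+01],
       [ 0.00000000e+00,  0.00000000e+00,  0.00000000e+00,
         1.00000000e+00]])}
```

View pics/top0.png

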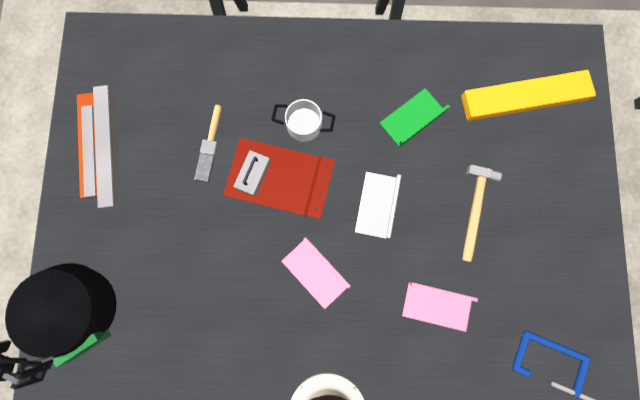

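View pics/scene0.png

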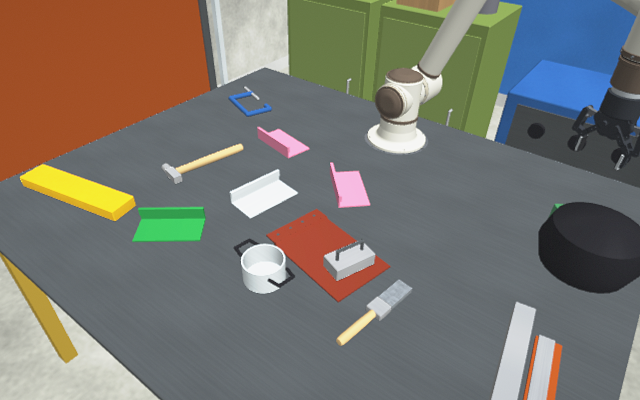

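Candidates for the strip in the top view are white at (378,205), green at (414,117), and pink at (315,272) and (438,306). Only the white one is bright metal; its upstand is on the side away from the red panel (lip line near (320,187)). I'll measure it, with an enlarged crop to confirm.

```bash
cat > h.py <<'E'
import numpy as np,cv2
from scipy.spatial.transform import Rotation as R
from bench import readout, imaging
def cam(n,s=None):
    c=imaging.camera_info(n);f=200/np.tan(np.radians(c["vfov"]/2))
    if n=="wrist":
        T=c["T_tool_cam"];Rt=R.from_quat(s["ee_rot"]).as_matrix()
        return f,c["cx"],c["cy"],Rt@T[:3,:3],Rt@T[:3,3]+s["position"],True
    return f,c["cx"],c["cy"],R.from_quat(c["rotation"]).as_matrix(),np.array(c["eye"]),False
def ray(K,uv):
    f,cx,cy,M,e,fish=K;uv=np.atleast_2d(uv).astype(float)
    a=(uv-[cx,cy])/f
    if fish:
        r=np.linalg.norm(a,axis=1,keepdims=True)+1e-12
        v=np.hstack([np.sin(r)*a/r,np.cos(r)])
    else: v=np.hstack([a,np.ones((len(a),1))])
    return v@M.T
def toz(K,uv,z):
    v=ray(K,uv);return (K[4]+v*((z-K[4][2])/v[:,2])[:,None])[:,:2]
def proj(K,P):
    f,cx,cy,M,e,fish=K;q=(np.atleast_2d(P)-e)@M
    if fish:
        r=np.hypot(q[:,0],q[:,1]);k=np.arctan2(r,q[:,2])/np.maximum(r,1e-9)
        return np.c_[q[:,0]*k,q[:,1]*k]*f+[cx,cy]
    return q[:,:2]/q[:,2:]*f+[cx,cy]
E
python3 - <<'E'
from h import *
p=cv2.imread("pics/top0.png");K=cam("top")
cv2.imwrite("pics/crop1.png",cv2.resize(p[120:260,210:420],None,fx=3.8,fy=3.8,interpolation=cv2.INTER_CUBIC))
hsv=cv2.cvtColor(p,cv2.COLOR_BGR2HSV)
red=((hsv[...,0]<8)|(hsv[...,0]>172))&(hsv[...,1]>150);wh=(hsv[...,1]<40)&(hsv[...,2]>170)
for n,m,b,z in(("panel",red,(220,130,340,225),4),("strip",wh,(350,165,405,245),4)):
    q=np.zeros(m.shape,np.uint8);q[b[1]:b[3],b[0]:b[2]]=m[b[1]:b[3],b[0]:b[2]]
    c=max(cv2.findContours(q,cv2.RETR_EXTERNAL,cv2.CHAIN_APPROX_NONE)[0],key=cv2.contourArea)
    w=toz(K,c[:,0],z).astype(np.float32);r=cv2.minAreaRect(w);print(n,r);print(cv2.boxPoints(r).round(1).tolist())
E
```

```text
panel ((609.4143676757812, 144.40097045898438), (273.5719299316406, 170.87342834472656), 77.35952758789062)
[[496.1000061035156, 29.600000381469727], [662.7999877929688, -7.800000190734863], [722.7000122070312, 259.20001220703125], [556.0, 296.6000061035156]]
strip ((543.5098876953125, -128.47113037109375), (97.71100616455078, 181.6385955810547), 79.81517791748047)
[[445.5, -160.5], [624.2999877929688, -192.60000610351562], [641.5, -96.4000015258789], [462.79998779296875, -64.30000305175781]]
```

View pics/crop1.png

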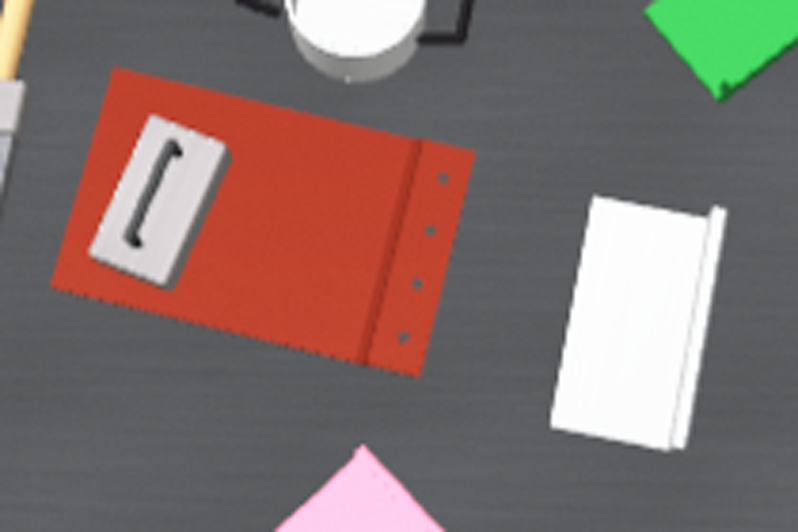

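```bash
python3 - <<'E'
from h import *
K=cam("top");c=lambda a:np.array(a)/3.8+[210,120]
f=toz(K,c([[594,196],[551,427]]),4);h=toz(K,c([[718,207],[680,449]]),40);l=toz(K,c([[474,153],[419,376]]),10.5)
for n,q in(("front",f),("hem",h),("lip",l)):
    d=q[0]-q[1];print(n,q.round(1).tolist(),"mid",q.mean(0).round(1),"len",np.hypot(*d).round(1),"normal ang",90+np.degrees(np.arctan2(d[1],d[0])).round(2))
print(R.from_quat(readout.read_state()["ee_rot"]).as_matrix().round(3))
E
```

```text
front [[630.5, -96.9], [461.3, -66.9]] mid [545.9 -81.9] len 171.9 normal ang 79.94
hem [[615.9, -179.8], [445.5, -152.1]] mid [ 530.7 -165.9] len 172.6 normal ang 80.77
lip [[659.0, -8.6], [495.0, 27.8]] mid [577.    9.6] len 168.0 normal ang 77.48
[[-0.001 -0.308 -0.951]
 [-0.002 -0.951  0.308]
 [-1.     0.002 -0.   ]]
```

Emit:
arm_command([
  [[0,0,8],[340,-760,-30],0],
  [[0,0,8],[340,-760,-30],0],
  [[0,0,8],[340,-760,-30],0],
  [[0,0,8],[340,-760,-30],0],
  [[0,0,8],[340,-760,-30],0],
])

```text
clock: 0.6
position: [294.5, 364.4, 221.6]
ee_rot: [-0.704, 0.062, 0.705, 0.06]
contact_force: [0.3, -0.2, 0.5]
gripper_width: 85.4
```

Emit:
arm_command([
  [[0,0,0],[236,-530,-35],0],
  [[0,0,0],[236,-530,-35],0],
  [[0,0,0],[236,-530,-35],0],
  [[0,0,0],[236,-530,-35],0],
  [[0,0,0],[236,-530,-35],0],
])

```text
clock: 1.1
position: [395.6, 136.5, 206.8]
ee_rot: [-0.704, 0.062, 0.705, 0.06]
contact_force: [2.1, -0.2, 0.8]
gripper_width: 85.6
```

Emit:
arm_command([
  [[0,0,0],[138,-310,-25],0],
  [[0,0,0],[138,-310,-25],0],
  [[0,0,0],[138,-310,-25],0],
  [[0,0,0],[138,-310,-25],0],
  [[0,0,0],[138,-310,-25],0],
])

```text
clock: 1.6
position: [496.7, -91.6, 188.2]
ee_rot: [-0.704, 0.062, 0.705, 0.06]
contact_force: [1.2, 1.5, -0.1]
gripper_width: 85.2
```

Emit:
arm_command([
  [[0,0,0],[34,-46,-30],0],
  [[0,0,0],[34,-74,-30],0],
  [[0,0,0],[34,-74,-30],0],
  [[0,0,0],[34,-74,-30],0],
  [[0,0,0],[34,-74,-30],0],
])

```text
clock: 2.1
position: [530.4, -165.1, 158.3]
ee_rot: [-0.704, 0.061, 0.705, 0.06]
contact_force: [-0.1, -0.4, 0.7]
gripper_width: 85.8
```

```bash
python3 - <<'E'
from h import *
s=readout.read_state();p,d=imaging.get_image("wrist")
cv2.imwrite("pics/w1.png",p);np.save("pics/w1.npy",d);np.save("pics/w1s.npy",s,allow_pickle=True)
print(s["position"],s["joints"],R.from_quat(s["ee_rot"]).as_matrix().round(3).tolist())
K=cam("wrist",s)
for P in([545.9,-81.9,4],[530.7,-165.9,40],[577,9.6,10.5]): print(proj(K,P))
E
```

```text
[ 530.40606732 -165.1145658   158.27174694] [-0.00890974  0.33224563 -0.27000316  0.0023743  -0.96922223  1.40654507] [[-0.001, -0.171, -0.985], [-0.002, -0.985, 0.171], [-1.0, 0.002, 0.0]]
[[234.89034217 186.45684123]]
[[319.92641943 195.60668846]]
[[148.83588561 175.1100499 ]]
```

View pics/w1.png

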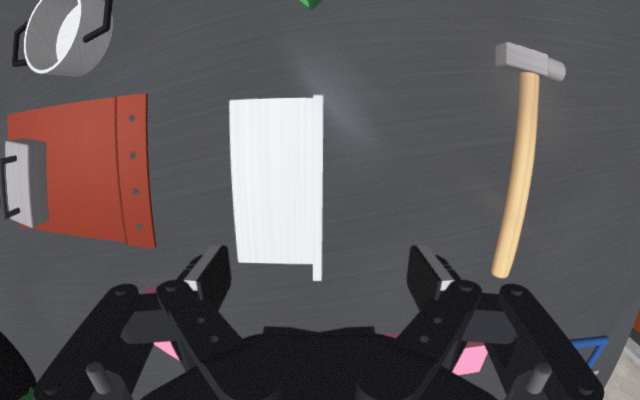

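```bash
cat >> h.py <<'E'
def edge(p,K,rows,u0,u1,z,chan,sign):
    """per row, strongest sign*gradient of chan image between u0,u1 -> line at height z: mid, normal angle, resid"""
    g=cv2.Sobel(cv2.GaussianBlur(chan.astype(np.float32),(0,0),1),cv2.CV_32F,1,0)*sign
    pts=[]
    for v in rows:
        a=np.clip(g[v,u0:u1],0,None);k=int(a.argmax());i=np.arange(max(k-2,0),min(k+3,len(a)))
        pts.append((u0+(a[i]*i).sum()/max(a[i].sum(),1e-6),v))
    w=toz(K,pts,z)
    for _ in range(3):
        m=w.mean(0);d=np.linalg.svd(w-m)[2][0];n=np.array([-d[1],d[0]]);r=(w-m)@n
        w=w[abs(r)<=max(2.5*np.median(abs(r)),.3)]
    if n[1]<0:n=-n
    return m,n,np.degrees(np.arctan2(n[1],n[0])),abs((w-m)@n).mean(),len(w)
E
python3 - <<'E'
from h import *
p=cv2.imread("pics/w1.png");s=np.load("pics/w1s.npy",allow_pickle=True).item();K=cam("wrist",s)
g=p[...,1];rd=p[...,2].astype(int)-p[...,1]
P=lambda n,e:print(n,e[0].round(1),"ang",round(e[2],2),"off",round(float(e[0]@e[1]),1),"res",round(e[3],2),e[4])
P("front",edge(p,K,range(108,256,4),215,255,4,g,1))
P("hemR",edge(p,K,range(105,270,4),314,335,40,g,-1))
P("lip",edge(p,K,range(104,240,4),135,170,10.5,rd,-1))
for n,uv,z in(("front far",(230,100),4),("front near",(239,263),4),("hem far",(318,95),40),("hem near",(317.5,280),40),("lip far",(147.5,94),10.5),("lip near",(155.5,247.5),10.5)): print(n,toz(K,uv,z).round(1))
d=np.load("pics/w1.npy");print(d[180,150:152],d[180,270])
cv2.imwrite("pics/w1c.png",cv2.resize(p[85:290,130:335],None,fx=2.9,fy=2.9,interpolation=cv2.INTER_CUBIC))
E
```

```text
front [551.9 -79.4] ang 79.84 off 19.2 res 0.07 37
hemR [ 534.8 -168.5] ang 79.79 off -71.1 res 0.08 41
lip [581.8   9.9] ang 77.45 off 136.1 res 0.12 34
front far [[631.3 -95. ]]
front near [[462.3 -64.7]]
hem far [[ 616. -179.]]
hem near [[ 448.8 -149.4]]
lip far [[660.3  -9.2]]
lip near [[496.1  28.8]]
[304.83768 305.54044] 302.02295
```

View pics/w1c.png

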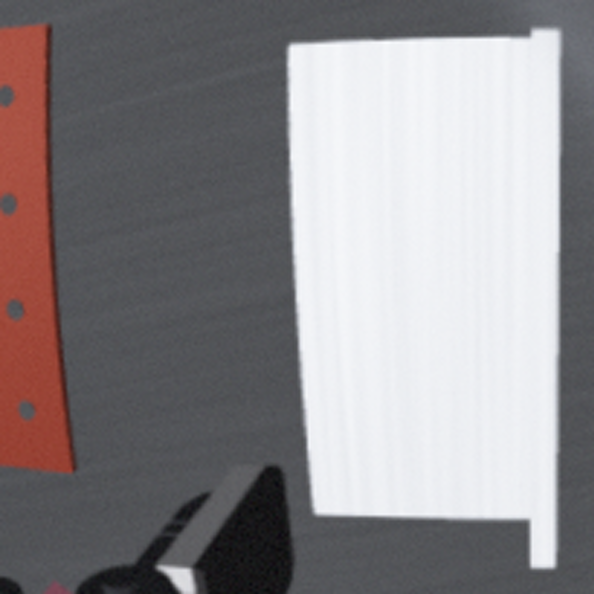

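Emit:
arm_command([
  [[0,0,-0.35],[1.2,0.6,-40],0],
  [[0,0,-0.35],[1.2,0.6,-80],0],
  [[0,0,-0.35],[1.2,0.6,-115],0],
  [[0,0,-0.35],[1.2,0.6,-135],0],
  [[0,0,-0.35],[1.2,0.6,-145],0],
])

```text
clock: 2.65
position: [530.8, -162.9, 12.3]
ee_rot: [-0.704, 0.063, 0.705, 0.061]
contact_force: [0.5, 0.9, -0.8]
gripper_width: 85.7
```

Emit:
arm_command([
  [[0,0,0],[0,0,0],0],
  [[0,0,0],[0,0,0],0.3],
  [[0,0,0],[0,0,0],0.6],
  [[0,0,0],[0,0,0],0.75],
  [[0,0,0],[0,0,0],0.8],
])

```text
clock: 3.15
position: [531.3, -162.9, 13.2]
ee_rot: [-0.704, 0.063, 0.705, 0.061]
contact_force: [0.1, 0.1, -0.6]
gripper_width: 28.1
```

```bash
python3 - <<'E'
from h import *
s=readout.read_state();p,d=imaging.get_image("wrist")
cv2.imwrite("pics/w2.png",p)
print(s["position"],s["gripper_width"],s["contact_force"],R.from_quat(s["ee_rot"]).as_matrix().round(4).tolist())
K=cam("wrist",s);print(proj(K,[[531.6,-164.5,40],[546.8,-79.8,4],[515.9,-161.8,40]]).round(1))
E
```

```text
[ 531.32321739 -162.91456461   13.18575548] 28.071227421170104 [ 0.09337961  0.10381821 -0.58623598] [[-0.0008, -0.1743, -0.9847], [-0.0019, -0.9847, 0.1743], [-1.0, 0.002, 0.0004]]
[[323.9 278.3]
 [173.  241.7]
 [323.8 308.6]]
```

View pics/w2.png

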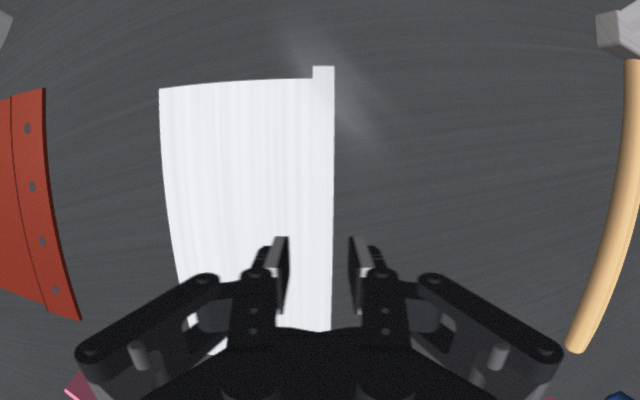

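Emit:
arm_command([
  [[0,0,0],[-0.2,-1.5,-1],0.8],
  [[0,0,0],[-0.2,-1.5,-1],0.8],
  [[0,0,0],[-0.2,-1.5,-1],1],
  [[0,0,0],[-0.2,-1.5,-1],1],
  [[0,0,0],[-0.2,-1.5,-1],1],
])

```text
clock: 3.7
position: [531.0, -164.4, 12.1]
ee_rot: [-0.704, 0.063, 0.705, 0.061]
contact_force: [-0.8, 0.7, 2.2]
gripper_width: 7.0
```

```bash
cat > look.py <<'E'
import sys
from h import *
# state + wrist edge fits; arg: name, front edge window, lip window
s=readout.read_state();p,d=imaging.get_image("wrist");cv2.imwrite(f"pics/{sys.argv[1]}.png",p);np.save(f"pics/{sys.argv[1]}.npy",s,allow_pickle=True)
M=R.from_quat(s["ee_rot"]).as_matrix()
print("t",s["clock"],"pos",s["position"].round(2),"F",s["contact_force"].round(1),"T",s["wrist_torque"].round(2),"w",round(s["gripper_width"],1),"yaw",round(np.degrees(np.arctan2(-M[1,1],-M[0,1])),2),"tilt(xcol)",M[:2,0].round(4))
K=cam("wrist",s);print("hem/front/lip px",proj(K,[[531.6,-164.5,40],[578.2,9.8,10.5]]).round(1).tolist())
E
python3 look.py w3
```

```text
t 3.7 pos [ 531.01 -164.42   12.12] F [-0.8  0.7  2.2] T [ 0.2   0.06 -0.05] w 7.0 yaw 79.95 tilt(xcol) [-0.0011 -0.0019]
hem/front/lip px [[320.3, 279.5], [50.7, 216.9]]
```

Emit:
arm_command([
  [[0,0,-0.5],[4,12,0],1],
  [[0,0,-1],[9,27,0],1],
  [[0,0,-1.5],[14,42,0],1],
  [[0,0,-2],[19,57,0],1],
  [[0,0,-2.35],[23.5,70.9,0],1],
])

```text
clock: 4.25
position: [553.9, -94.1, 12.1]
ee_rot: [-0.702, 0.078, 0.704, 0.075]
contact_force: [-1.0, -5.7, 2.1]
gripper_width: 7.0
```

```bash
python3 look.py w4
```

```text
t 4.25 pos [553.85 -94.06  12.12] F [-1.  -5.7  2.1] T [-1.28  0.33 -0.01] w 7.0 yaw 77.59 tilt(xcol) [-0.0032 -0.003 ]
hem/front/lip px [[475.2, 285.5], [135.1, 243.9]]
```

View pics/w4.png

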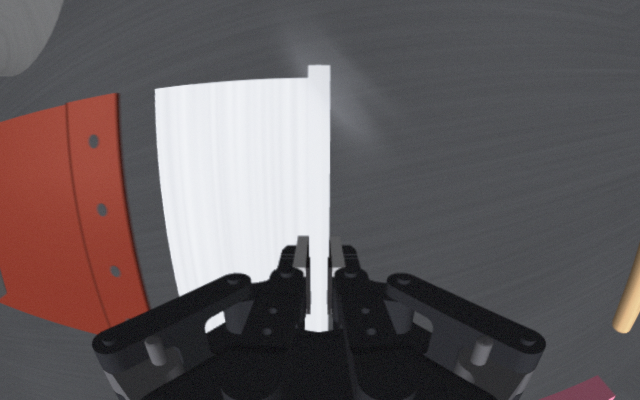

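```bash
cat > fit.py <<'E'
import sys
from h import *
def vedge(K,cols,vf,z,chan,sign,hw=9):
    g=cv2.Sobel(cv2.GaussianBlur(chan.astype(np.float32),(0,0),1),cv2.CV_32F,0,1)*sign;pts=[]
    for u in cols:
        v0=int(vf(u))-hw;a=np.clip(g[v0:v0+2*hw,u],0,None);k=int(a.argmax());i=np.arange(max(k-2,0),min(k+3,len(a)))
        pts.append((u,v0+(a[i]*i).sum()/max(a[i].sum(),1e-6)))
    return toz(K,pts,z)
def hfit(K,rows,uf,z,chan,sign,hw=10):
    g=cv2.Sobel(cv2.GaussianBlur(chan.astype(np.float32),(0,0),1),cv2.CV_32F,1,0)*sign;pts=[]
    for v in rows:
        u0=int(uf(v))-hw;a=np.clip(g[v,u0:u0+2*hw],0,None);k=int(a.argmax());i=np.arange(max(k-2,0),min(k+3,len(a)))
        pts.append((u0+(a[i]*i).sum()/max(a[i].sum(),1e-6),v))
    return toz(K,pts,z)
def line(w):
    for _ in range(3):
        m=w.mean(0);d=np.linalg.svd(w-m)[2][0];n=np.array([-d[1],d[0]]);r=(w-m)@n
        w=w[abs(r)<=max(2.5*np.median(abs(r)),.3)]
    return m,d if d[1]>0 else -d,abs((w-m)@n).mean(),len(w)
E
python3 - <<'E'
from fit import *
p=cv2.imread("pics/w4.png");s=np.load("pics/w4.npy",allow_pickle=True).item();K=cam("wrist",s)
g=p[...,1];rd=p[...,2].astype(int)-p[...,1]
I=lambda a,b:(lambda x:np.interp(x,a,b))
F=line(hfit(K,range(96,270,4),I([89,150,180,275],[156,161,165,178]),4,g,1))
L=line(hfit(K,range(98,290,4),I([93,180,250,300],[119,125,136,148]),10.5,rd,-1))
E=line(vedge(K,range(168,300,4),I([156,230,300],[89,82,78]),4,g,1))
Q=line(vedge(K,range(72,114,3),I([5,67,118],[121,103,93]),10.5,rd,1))
hem=line(hfit(K,range(75,225,4),I([66,230],[330,328]),40,g,-1))
for n,q in zip(("front","lip","stripend","panelend","hemback"),(F,L,E,Q,hem)):print(n,q[0].round(1),"ang",np.degrees(np.arctan2(q[1][1],q[1][0])).round(2),round(q[2],2),q[3])
x=np.array([np.cos(np.radians(77.45)),np.sin(np.radians(77.45))]);t=np.array([x[1],-x[0]])
print("gap",(L[0]-F[0])@x,"end offs",(E[0]-Q[0])@t)
K=cam("top");p,_=imaging.get_image("top");cv2.imwrite("pics/top4.png",p)
E
```

```text
front [607.  -16.3] ang 167.6 0.05 44
lip [607.5   5.2] ang 167.35 0.14 48
stripend [648.1 -69.8] ang 77.44 0.05 33
panelend [666.7  12. ] ang 77.33 0.04 14
hemback [ 606.8 -109.1] ang 167.57 0.03 38
gap 21.07045566264979 end offs -0.3551878295581812
```

Emit:
arm_command([
  [[0,0,-0.05],[1.4,6,0],1],
  [[0,0,-0.1],[2.8,12,0],1],
  [[0,0,-0.2],[4.2,18,0],1],
  [[0,0,-0.2],[5.5,23.5,0],1],
  [[0,0,-0.2],[6.8,29.3,0],1],
])

```text
clock: 4.85
position: [561.2, -63.7, 12.1]
ee_rot: [-0.702, 0.078, 0.703, 0.076]
contact_force: [-1.9, -5.1, 2.0]
gripper_width: 6.6
```

Emit:
arm_command([
  [[0,0,0],[1.0,4.5,0],1],
  [[0,0,0],[2.0,9,0],1],
  [[0,0,0],[3.0,13.5,0],1],
  [[0,0,0],[3.8,17,0],1],
  [[0,0,0],[4.2,19,0],1],
])

```text
clock: 5.35
position: [565.2, -45.0, 12.1]
ee_rot: [-0.702, 0.078, 0.704, 0.076]
contact_force: [-0.4, -4.9, 2.0]
gripper_width: 7.0
```

```bash
python3 look.py w5
```

```text
t 5.35 pos [565.16 -45.02  12.1 ] F [-0.4 -4.9  2. ] T [-1.43  0.24  0.01] w 7.0 yaw 77.45 tilt(xcol) [-0.0026 -0.0026]
hem/front/lip px [[550.5, 275.9], [213.7, 248.8]]
```

View pics/w5.png

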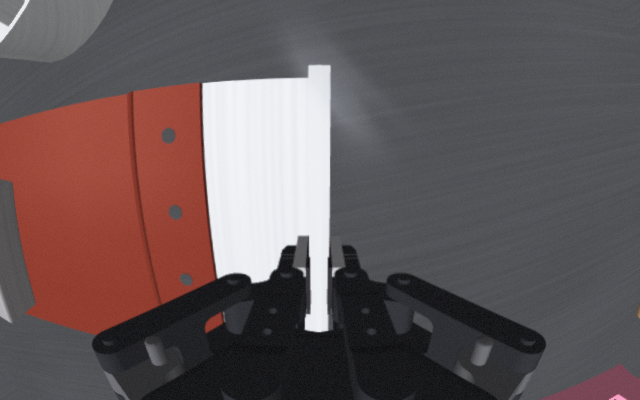

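```bash
cat > chk.py <<'E'
import sys
from fit import *
n=sys.argv[1];p=cv2.imread(f"pics/{n}.png");s=np.load(f"pics/{n}.npy",allow_pickle=True).item();K=cam("wrist",s)
g=p[...,1];rd=p[...,2].astype(int)-p[...,1]
I=lambda a,b:(lambda x:np.interp(x,a,b))
# predicted curves from geometry: lip at 55-ish from hem
du=float(sys.argv[2]) if len(sys.argv)>2 else 0
L=line(hfit(K,range(90,265,4),I([83,180,230,280],[202+du,206+du,211+du,218+du]),10.5,rd,-1))
E=line(vedge(K,range(int(212+du),304,4),I([203,250,308],[82,79,77]),4,g,1))
Q=line(vedge(K,range(int(136+du),int(198+du),3),I([131+du,200+du],[92,83]),10.5,rd,1))
B=line(hfit(K,range(75,225,4),I([66,230],[330,328]),40,g,-1))
for m,q in zip(("lip","stripend","panelend","hemback"),(L,E,Q,B)):print(m,q[0].round(1),"ang",np.degrees(np.arctan2(q[1][1],q[1][0])).round(2),round(q[2],2),q[3])
x=np.array([L[1][1],-L[1][0]]);t=np.array([x[1],-x[0]])
print("hemback->lip",round(float((L[0]-B[0])@x),2),"(home 55)  end offs",round(float((E[0]-Q[0])@t),2),"lip off (orig frame)",round(float(L[0]@[np.cos(np.radians(77.4)),np.sin(np.radians(77.4))]),2))
E
python3 chk.py w5; python3 - <<'E'
from h import *
print(np.array([607.5,5.2])@[np.cos(np.radians(77.4)),np.sin(np.radians(77.4))])
E
```

```text
lip [616.    2.8] ang 167.41 0.07 44
stripend [656.7 -33.3] ang 77.24 0.04 23
panelend [666.3  11.4] ang 77.42 0.03 21
hemback [618.  -60.2] ang 167.43 0.03 38
hemback->lip 61.11 (home 55)  end offs 0.41 lip off (orig frame) 137.14
137.59678631048104
```

Emit:
arm_command([
  [[0,0,0],[0.2,1,0],1],
  [[0,0,0],[0.3,2,0],1],
  [[0,0,0],[0.5,3,0],1],
  [[0,0,0],[0.6,4,0],1],
  [[0,0,0],[0.7,4.6,0],1],
])

```text
clock: 5.9
position: [565.9, -40.4, 12.1]
ee_rot: [-0.702, 0.078, 0.704, 0.076]
contact_force: [-0.9, -5.2, 1.9]
gripper_width: 6.8
```

Emit:
arm_command([
  [[0,0,0],[0.1,0.3,0],1],
  [[0,0,0],[0.1,0.5,0],1],
  [[0,0,0],[0.2,0.7,0],1],
  [[0,0,0],[0.2,0.7,0],1],
  [[0,0,0],[0.2,0.7,0],1],
])

```text
clock: 6.4
position: [566.0, -40.0, 12.1]
ee_rot: [-0.702, 0.079, 0.704, 0.076]
contact_force: [-0.8, -5.7, 2.0]
gripper_width: 6.8
```

Emit:
arm_command([
  [[0,0,0],[0.1,0.3,0],1],
  [[0,0,0],[0.1,0.5,0],1],
  [[0,0,0],[0.2,0.7,0],1],
  [[0,0,0],[0.2,0.8,0],1],
  [[0,0,0],[0.2,0.8,0],1],
])

```text
clock: 6.9
position: [566.1, -39.4, 12.1]
ee_rot: [-0.702, 0.079, 0.704, 0.076]
contact_force: [-0.7, -4.4, 1.8]
gripper_width: 7.0
```

Emit:
arm_command([
  [[0,0,0],[0.1,0.3,0],1],
  [[0,0,0],[0.1,0.5,0],1],
  [[0,0,0],[0.2,0.7,0],1],
  [[0,0,0],[0.2,0.8,0],1],
  [[0,0,0],[0.2,0.8,0],1],
])

```text
clock: 7.4
position: [566.1, -39.0, 12.1]
ee_rot: [-0.702, 0.079, 0.704, 0.076]
contact_force: [-0.7, -5.1, 2.0]
gripper_width: 7.3
```

```bash
python3 look.py w6; python3 chk.py w6 9
```

```text
t 7.4 pos [566.13 -39.    12.11] F [-0.7 -5.1  2. ] T [-1.48  0.16 -0.02] w 7.3 yaw 77.4 tilt(xcol) [-0.0032 -0.0031]
hem/front/lip px [[558.0, 273.8], [224.4, 248.6]]
lip [615.5   2.8] ang 167.43 0.06 44
stripend [657.2 -29.9] ang 77.16 0.05 21
panelend [666.5  12.1] ang 77.38 0.03 21
hemback [619.  -54.2] ang 167.39 0.03 38
hemback->lip 54.94 (home 55)  end offs 0.05 lip off (orig frame) 137.02
```

Emit:
arm_command([
  [[0,0,0],[0.1,0.3,0],1],
  [[0,0,0],[0.1,0.5,0],1],
  [[0,0,0],[0.2,0.7,0],1],
  [[0,0,0],[0.2,0.8,0],1],
  [[0,0,0],[0.2,0.8,0],1],
])

```text
clock: 7.95
position: [566.1, -39.0, 12.1]
ee_rot: [-0.702, 0.079, 0.704, 0.076]
contact_force: [-0.6, -7.0, 2.2]
gripper_width: 6.9
```

Emit:
arm_command([
  [[0,0,0],[0.1,0.5,0],1],
  [[0,0,0],[0.2,0.8,0],1],
  [[0,0,0],[0.3,1.2,0],1],
  [[0,0,0],[0.3,1.2,0],1],
  [[0,0,0],[0.3,1.2,0],1],
])

```text
clock: 8.45
position: [566.1, -38.9, 12.1]
ee_rot: [-0.701, 0.08, 0.704, 0.076]
contact_force: [-1.2, -9.5, 2.3]
gripper_width: 7.1
```

```bash
python3 look.py w7; python3 chk.py w7 9
```

```text
t 8.45 pos [566.12 -38.92  12.11] F [-1.2 -9.5  2.3] T [-2.43  0.04  0.06] w 7.1 yaw 77.38 tilt(xcol) [-0.0045 -0.0049]
hem/front/lip px [[557.9, 273.5], [224.4, 248.7]]
lip [615.5   2.8] ang 167.43 0.07 44
stripend [657.2 -29.9] ang 77.42 0.02 21
panelend [666.4  12. ] ang 77.37 0.03 21
hemback [619.  -54.2] ang 167.42 0.03 38
hemback->lip 54.87 (home 55)  end offs 0.09 lip off (orig frame) 137.05
```

Emit:
arm_command([
  [[0,0,0],[0,0,0],1],
  [[0,0,0],[0,0,0],0.9],
  [[0,0,0],[0,0,0],0.75],
  [[0,0,0],[0,0,0],0.7],
  [[0,0,0],[0,0,0],0.7],
])

```text
clock: 9.0
position: [566.4, -38.4, 12.0]
ee_rot: [-0.702, 0.079, 0.704, 0.076]
contact_force: [0.4, 0.5, -0.3]
gripper_width: 25.6
```

```bash
python3 look.py w8; python3 chk.py w8 9
```

```text
t 9.0 pos [566.4  -38.39  12.02] F [ 0.4  0.5 -0.3] T [ 0.02  0.01 -0.03] w 25.6 yaw 77.4 tilt(xcol) [-0.0041 -0.0045]
hem/front/lip px [[558.7, 273.8], [225.5, 249.0]]
lip [615.7   2.8] ang 167.42 0.06 44
stripend [657.3 -29.3] ang 77.42 0.04 21
panelend [666.6  12.6] ang 77.39 0.04 21
hemback [619.1 -54.2] ang 167.41 0.03 38
hemback->lip 54.9 (home 55)  end offs 0.12 lip off (orig frame) 137.05
```

Emit:
arm_command([
  [[0,0,0],[0,0,25],0.7],
  [[0,0,0],[0,0,60],0.7],
  [[0,0,-8],[2,8,65],1],
  [[0,0,-16],[4,16,65],1],
  [[0,0,-24],[6.4,26.5,65],1],
])

```text
clock: 9.55
position: [573.0, -11.6, 77.7]
ee_rot: [-0.669, 0.225, 0.672, 0.223]
contact_force: [0.5, -0.4, 0.7]
gripper_width: -0.2
```

Emit:
arm_command([
  [[0,0,-8],[0,0,0],1],
  [[0,0,-16],[0,0,0],1],
  [[0,0,-24],[0,0,0],1],
  [[0,0,-32],[0,0,0],1],
  [[0,0,-40],[0,0,0],1],
])

```text
clock: 10.05
position: [573.0, -11.3, 77.6]
ee_rot: [-0.551, 0.442, 0.554, 0.441]
contact_force: [0.1, 0.2, 0.4]
gripper_width: 0.3
```

Emit:
arm_command([
  [[0,0,-8],[0,0,0],1],
  [[0,0,-16],[0,0,0],1],
  [[0,0,-24],[0,0,0],1],
  [[0,0,-26],[0,0,0],1],
  [[0,0,-26],[0,0,0],1],
])

```text
clock: 10.55
position: [573.0, -11.1, 77.5]
ee_rot: [-0.437, 0.555, 0.441, 0.554]
contact_force: [-0.3, -0.5, -0.0]
gripper_width: -0.3
```

```bash
python3 look.py w9;  python3 - <<'E'
from h import *
K=cam("wrist",np.load("pics/w9.npy",allow_pickle=True).item())
print(proj(K,[[572.8,-12,4],[566.7,-39.3,40],[578.2,9.8,10.5]]).round())
E
```

```text
t 10.55 pos [572.97 -11.13  77.51] F [-0.3 -0.5 -0. ] T [ 0.05 -0.03 -0.04] w -0.3 yaw -13.27 tilt(xcol) [-0.0032  0.0037]
hem/front/lip px [[327.7, -29.7], [318.5, 239.7]]
[[319. 208.]
 [319. 180.]
 [319. 240.]]
```

View pics/w9.png

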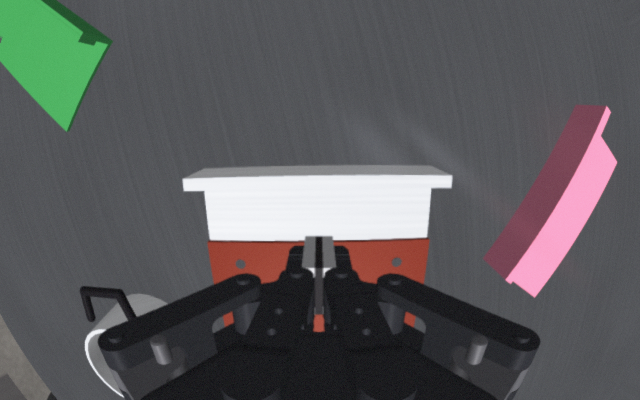

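Emit:
arm_command([
  [[0,0,0],[0,-1,-25],1],
  [[0,0,0],[0,-1,-50],1],
  [[0,0,0],[0,-1,-63],1],
  [[0,0,0],[0,-1,-69],1],
  [[0,0,0],[0,-1,-71],1],
])

```text
clock: 11.1
position: [573.1, -12.1, 6.2]
ee_rot: [-0.437, 0.554, 0.441, 0.554]
contact_force: [-0.4, 0.8, 0.1]
gripper_width: 0.3
```

Emit:
arm_command([
  [[0,0,0],[0,0,-0.5],1],
  [[0,0,0],[0,0,-1],1],
  [[0,0,0],[0,0,-1.5],1],
  [[0,0,0],[0,0,-2],1],
  [[0,0,0],[0,0,-2],1],
])

```text
clock: 11.6
position: [573.2, -12.1, 4.5]
ee_rot: [-0.438, 0.554, 0.441, 0.554]
contact_force: [-0.6, 0.6, 0.3]
gripper_width: -0.1
```

Emit:
arm_command([
  [[0,0,0],[0,0,-0.5],1],
  [[0,0,0],[0,0,-1],1],
  [[0,0,0],[0,0,-1.5],1],
  [[0,0,0],[0,0,-1.5],1],
  [[0,0,0],[0,0,-1.5],1],
])

```text
clock: 12.1
position: [573.3, -12.1, 4.1]
ee_rot: [-0.438, 0.554, 0.441, 0.554]
contact_force: [-1.5, 0.7, 7.6]
gripper_width: -0.1
```

Emit:
arm_command([
  [[0,0,0],[-0.2,0,-1.3],1],
  [[0,0,0],[-0.2,0,-1.5],1],
  [[0,0,0],[-0.2,0,-1.5],1],
  [[0,0,0],[-0.2,0,-1.5],1],
  [[0,0,0],[-0.2,0,-1.5],1],
])

```text
clock: 12.6
position: [573.3, -12.1, 4.1]
ee_rot: [-0.438, 0.554, 0.441, 0.554]
contact_force: [-4.0, 0.0, 9.9]
gripper_width: -0.1
```

```bash
python3 look.py w10; python3 - <<'E'
from fit import *
s=readout.read_state();print(s["contact_force"])
p,_=imaging.get_image("scene");cv2.imwrite("pics/scene10.png",p)
q=cv2.imread("pics/w10.png");a=cv2.imread("pics/scene0.png")
cv2.imwrite("pics/fin.png",np.vstack([q[60:330],p[90:330]]))
E
```

```text
t 12.6 pos [573.3  -12.11   4.11] F [-4.   0.   9.9] T [ 0.15  0.81 -0.03] w -0.1 yaw -13.13 tilt(xcol) [-0.0022  0.0031]
hem/front/lip px [[335.7, -102.2], [320.1, 295.1]]
[-2.17275391  0.18604656  9.53739573]
```

View pics/fin.png

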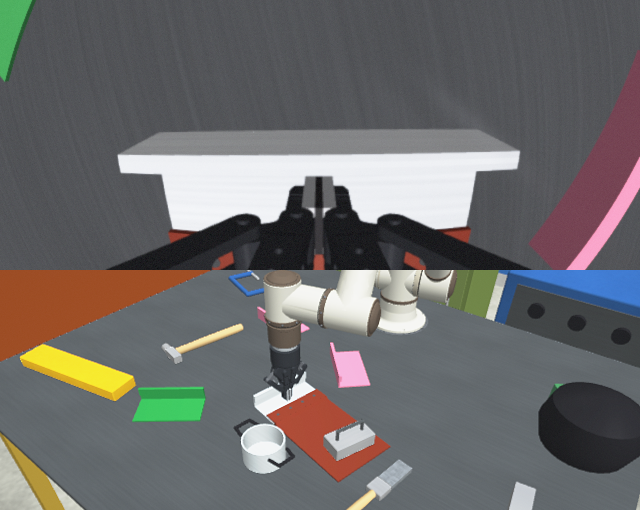

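Emit:
arm_command([
  [[0,0,0],[-0.5,0,-1.6],1],
  [[0,0,0],[-0.6,0,-1.6],1],
  [[0,0,0],[-0.6,0,-1.6],1],
  [[0,0,0],[-0.6,0,-1.6],1],
  [[0,0,0],[-0.6,0,-1.6],1],
])

```text
clock: 13.2
position: [573.3, -12.1, 4.1]
ee_rot: [-0.439, 0.553, 0.441, 0.554]
contact_force: [-3.0, 1.0, 8.0]
gripper_width: -0.1
```

```bash
python3 look.py w11; python3 - <<'E'
from fit import *
print(readout.read_state()["contact_force"])
# compare flatness/home: leaf & hem image shift w10 -> w11, and panel/strip relation in w11 at lip line ends
p=cv2.imread("pics/w11.png");s=np.load("pics/w11.npy",allow_pickle=True).item();K=cam("wrist",s)
I=lambda a,b:(lambda x:np.interp(x,a,b));g=p[...,1];rd=p[...,2].astype(int)-p[...,1]
L=line(vedge(K,list(range(180,225,3))+list(range(420,462,3)),lambda u:291,10.5,rd,1))
H=line(vedge(K,range(150,490,5),I([120,158,320,480,520],[232,232,228,228,228]),40,g,-1,12))
B=line(vedge(K,range(170,470,5),lambda u:190+2,40,g,1,5))
for n,q in(("lip",L),("hemfront",H),("hemback",B)):print(n,q[0].round(1),np.degrees(np.arctan2(q[1][1],q[1][0])).round(2),round(q[2],2),q[3],"off",(q[0]@[np.cos(np.radians(77.42)),np.sin(np.radians(77.42))]).round(2))
for t in("top4",):
    K=cam("top");a=cv2.imread("pics/top4.png");b,_=imaging.get_image("top");cv2.imwrite("pics/top11.png",b)
    R0=(slice(135,215),slice(220,300));d=cv2.phaseCorrelate(np.float32(a[R0][...,2]),np.float32(b[R0][...,2]));print("panel shift px",d)
E
```

```text
t 13.2 pos [573.31 -12.08   4.1 ] F [-3.  1.  8.] T [0.   0.66 0.02] w -0.1 yaw -13.09 tilt(xcol) [-0.0007  0.003 ]
hem/front/lip px [[335.9, -102.3], [320.0, 295.0]]
[-2.70407975 -0.15447493  8.60267746]
lip [581.    9.2] 167.52 0.56 21 off 135.47
hemfront [569.2 -34.6] 168.35 1.57 68 off 90.21
hemback [565.2 -51.5] 167.4 0.03 60 off 72.87
panel shift px ((-0.14154135355390451, -0.33009919232645046), 0.2936553092300892)
```

Emit:
arm_command([
  [[0,0,0],[-0.8,0,-1.8],1],
  [[0,0,0],[-1.0,0,-2],1],
  [[0,0,0],[-1.0,0,-2],1],
  [[0,0,0],[-1.0,0,-2],1],
  [[0,0,0],[-1.0,0,-2],1],
])

```text
clock: 13.8
position: [573.3, -12.1, 4.1]
ee_rot: [-0.44, 0.552, 0.44, 0.555]
contact_force: [-2.6, 0.0, 11.1]
gripper_width: 0.3
```

```bash
python3 look.py w12; python3 - <<'E'
from fit import *
# panel corners in top view before / after (far end + sides, unoccluded by arm)
K=cam("top");b,_=imaging.get_image("top");cv2.imwrite("pics/top12.png",b)
for n in("top0","top4","top12"):
    p=cv2.imread(f"pics/{n}.png");rd=p[...,2].astype(int)-p[...,1]
    far=line(hfit(K,range(146,190,3),lambda v:np.interp(v,[139,195],[239.5,224.5]),4,rd,1,8))
    s1=line(vedge(K,range(245,300,3),lambda u:np.interp(u,[240,334],[140,157]),4,rd,1,7))
    s2=line(vedge(K,range(230,310,3),lambda u:np.interp(u,[224,321],[196,217]),4,rd,-1,7))
    print(n,[(q[0].round(1).tolist(),np.degrees(np.arctan2(q[1][1],q[1][0])).round(2),round(q[2],2)) for q in(far,s1,s2)])
    x=np.array([np.cos(np.radians(77.4)),np.sin(np.radians(77.4))]);t=np.array([x[1],-x[0]])
    print("  far x",(far[0]@x).round(2),"sides t",(s1[0]@t).round(2),(s2[0]@t).round(2))
print(readout.read_state()["contact_force"])
E
```

```text
t 13.8 pos [573.28 -12.08   4.07] F [-2.6  0.  11.1] T [ 0.04  0.66 -0.02] w 0.3 yaw -13.03 tilt(xcol) [0.0016 0.0028]
hem/front/lip px [[336.0, -102.4], [319.9, 295.0]]
top0 [([635.1, 279.2], np.float64(167.37), np.float64(0.19)), ([700.9, 167.6], np.float64(77.35), np.float64(0.2)), ([526.5, 168.6], np.float64(77.44), np.float64(0.21))]
  far x 411.01 sides t 647.5 477.08
top4 [([635.1, 279.2], np.float64(167.37), np.float64(0.19)), ([700.9, 167.6], np.float64(77.37), np.float64(0.21)), ([533.1, 195.6], np.float64(78.43), np.float64(0.69))]
  far x 411.0 sides t 647.43 477.62
top12 [([642.9, 278.1], np.float64(166.26), np.float64(0.2)), ([702.8, 176.0], np.float64(77.42), np.float64(0.22)), ([519.8, 155.5], np.float64(80.66), np.float64(0.82))]
  far x 411.6 sides t 647.47 473.32
[-2.5775625  -0.88207846 10.543933  ]
```

```bash
python3 - <<'E'
from h import *
c=[cv2.resize(cv2.imread(f"pics/{n}.png")[95:245,190:420],None,fx=1.9*1.8,fy=1.9,interpolation=cv2.INTER_CUBIC) if 0 else cv2.resize(cv2.imread(f"pics/{n}.png")[120:250,205:385],None,fx=2.2,fy=2.2) for n in("top4","top12")]
cv2.imwrite("pics/cmp.png",np.hstack(c))
E
```

```text
(no output)
```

View pics/cmp.png

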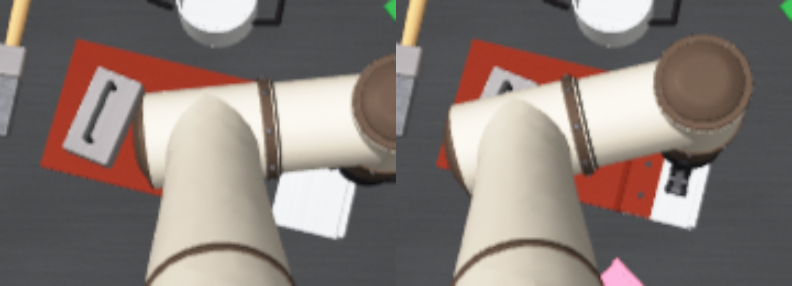

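The arm hides part of the panel's far and near edges in the last top view, which explains the odd fits there. The unobstructed side edge hasn't moved. The strip is home with its near end level with the panel. I'm handing in.

```bash
python3 -c "
from bench import arm,readout
print(readout.read_state()['contact_force']);print(arm.job_done())"
```

```text
[-2.5775625  -0.88207846 10.543933  ]
the job is handed in; nothing more can be done
None
```

I slid the white strip home under the red panel's lip and handed the job in at about 13.9 s, with the arm still pressing down on the strip. I gripped it by its hem to slide it and stopped when it met the step, where the force rose to about 9.5 N and it moved no further. Then I let go and pressed on the bare leaf with shut fingers.

**Checks at the stop and just after release:**
- **Home:** the hem's outer face measured 54.9 mm behind the lip edge; fully home is 55.
- **Square and level:** the angle to the lip was within about 0.05°, and the ends were level to about 0.1 mm.
- **Panel:** the lip stayed put to within about 0.1 mm during the final push.

**Final press:** the last reading was 10.5 N down. A sideways force of about 2.7 N remained that I could not trim out. I did not repeat the home and square measurements under the press, but the tool position stayed steady.

**Checks that disagreed:**
- In the last top view, the fits of the panel's far and near edges were off by 0.6 to 4 mm. The arm was covering parts of those edges. The panel side that could be seen had not moved.
- One fit of the hem's front edge from the close-up camera was too poor to use.

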